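Gauge two spacer plates in a row of narrowing slots

TASK

Check the two steel spacer plates in the slot gauge: take each plate out of its black holder and put it, upright, into the narrowest slot of the gauge that it will enter, the thick plate first and then the thin one. Press each one gently down with about 10 N onto the slot's floor so that it is properly seated, never pushing a plate against the gauge with more than 40 N, and let go of it there. Leave the other things on the bench where they are.

Things in the scene. Friction and masses are not known exactly. Their poses are not given: they have to be found in the camera images.
- gauge: The slot gauge, fixed to the bench: dark steel base plate 84 (x) x 156 (y) x 10 mm, with an aluminium slot block 70 x 112 x 30 mm on it. Origin: centre of the base's underside; z up, y along the slots' row. The block is centred on the base in x, but clamped up to 10 mm either way in y and packed up 0 to 6 mm in z; both are NOT measured: see or feel them.
- block_nominal (a point): Centre of the slot block's top (40 mm above the bench) if it were neither shifted nor packed up; the real one lies 0 to 10 mm along the gauge's +y or -y, 0 to 6 mm higher. Its flat end faces lie 56 mm either side of its own centre in y: touching one with a held plate tells the shift. It stays put under 40 N. A black clamp screw sticks out 14 mm from its -x side, 22 to 28 mm up.
- slot_row_nominal (a point): Floor centre of the middle slot (15 mm above the bench) if the block were neither shifted nor packed up. Three pockets in the block's top, each 50 mm long in x, 25 mm deep, with 1.5 mm chamfers at the mouth. Centre in y from the block's own centre, and width in y: +30 mm, 15.5 mm wide; 0, 12.5 mm wide; -30 mm, 9.5 mm wide.
- holder: The black plastic holder, fixed to the bench, 80 (x) x 130 (y) x 22 mm. Origin: centre of its underside; z up. Two loose pockets 50 (x) x 18 (y) mm, their centres at y = +37 and -37 mm, their floors 5 mm above the bench; one plate stands upright in each, its faces looking along the holder's y. Which plate stands where varies.
- thick_plate_mid (a point): Centre (half-way up) of the thick plate: bright steel, 44 (x) wide x 14 (y) thick x 60 (z) mm tall, standing on edge, 0.2 to 0.35 kg. z is up, y across its thickness. Its upper 43 mm stand free above the holder. It belongs in the 15.5 mm slot, where its centre stands 45 to 51 mm above the bench when seated, by the packing.
- thin_plate_mid (a point): Centre (half-way up) of the thin plate: bright steel, 44 (x) wide x 8 (y) thick x 60 (z) mm tall, standing on edge, 0.1 to 0.2 kg. z is up, y across its thickness. Its upper 43 mm stand free above the holder. It belongs in the 9.5 mm slot, where its centre stands 45 to 51 mm above the bench when seated, by the packing.
- loupe: Bystander: a small black loupe, 39 mm across, 31 mm tall, standing between gauge and holder, towards the robot. Origin: centre of its underside.
- steel_block: Bystander: a small light steel block 32 x 60 x 14 mm beyond the work. Origin: centre of its underside.
- eraser: Bystander: a blue and white eraser 23 x 49 x 13 mm, beyond the work. Origin: centre of its underside.
There are look-alikes about, which are no part of the job. Leave any blue look-alike of the part that bears thin_plate_mid alone.

How it is judged:
By the outcome, as a careful person would: the job done as asked, in the order asked, and still so for the second after the job is handed in, with the robot touching nothing.
It also fails if it takes over 62 s, if anything falls off the work surface, if the arm or the gripper's body presses on something with over 40 N, if the wrist force passes 120 N, or if a joint passes its speed limit or range.

ROBOT

A 7-joint arm with a two-finger parallel gripper is mounted at the origin on a cart in front of the work surface, level with it; the furniture and walls round the work are solid. World frame = base frame: x ahead of the robot, y to its left, z up, the work surface at z = 0. Lengths are in m, angles in degrees, forces in N, time in s.
With the tool pointing down it reaches from about 0.4 to 0.925 m from the base axis. Payload 4.1 kg.
Tool frame: the origin (TCP) lies at the very end of the fingers, on their centre line; the grasp point (between the pads) lies 19 mm behind it; z points along the fingers, y is the line along which they close (so a half turn about z gives the same grasp; the last joint's range is limited). The gripper opens to 85 mm and grips with 20 to 120 N. Pads are 22 mm wide; open, the fingers measure 114 mm over their backs; the gripper's body (76 mm by 85 mm) begins 54 mm behind the grasp point. The pads swing forward as they close: fully open they stand 13 mm farther back than shut.
Start: joints at [63.713, 22.827, 2.584, 88.041, -1.071, 69.15, -2.905], TCP at [0.229, -0.608, 0.201] pointing down, gripper open.
Joint ranges: [-161.44, 161.44], [-28.35, 127.94], [-78.24, 83.42], [0, 140.83], [-78.03, 258.03], [13.02, 114.36], [-168.23, 168.23]. Speed limits (degrees/s): [147.25, 147.25, 180, 180, 180, 180, 180].

INTERFACE

Orientations are given as a 3x3 rotation matrix whose columns are the frame's x, y, z axes.
In Python, from plant import * gives the robot as it stands.
- The arm moves only by the tool send_rows, never from a script. Its argument "steps" is a list that holds one entry, the list of rows, each a list of 7 numbers: the shift along the tool's x, y, z in cm, then the turn, a rotation vector about the tool's x, y, z in degrees, then the opening, from 0 (shut) to 1 (fully open). In form: [[[tx, ty, tz, wx, wy, wz, claw], ...]]. A call has 1 to 20 rows; each row shifts and turns the commanded pose from where the row before left it, along the tool's axes as they then stand; what a row does not reach is not made up. A row lasts 1/12 s, in which the tool goes at most 41.7 mm and 7.16 degrees, less where a joint would pass 70% of its speed; a pose out of reach is approached as far as the arm can. A call with a gripper value outside its range is refused whole. The fingers move at their own pace and stop on an object; "grip_force" is the grip in N (left out, the last holds). Time passes only in rows, so rows that do not move let the fingers close. It gives the time, the measured TCP pose, the force, the opening and the grip force at its end, in the units of the state.
- sense(): the state, without advancing time (a new reading comes with each control period).
- capture(name): name is "scene" or "side" or "wrist"; returns a dict with "image" (420x560x3 uint8, red, green, blue), "range_z" (420x560 float32, m along the optical axis (not along the pixel's ray), 0 where there is no reading), "fx", "fy", "cx", "cy" (pixels), "rvec" (rotation vector, rad) and "tvec" (3), from world to camera coordinates, as OpenCV has them. Camera axes: x right, y down, z forward; pixel columns grow to the right and rows downward; lengths in m; the calibration is good to about 2 mm. The wrist camera is an equidistant fisheye: a pixel r from the principal point sees the ray r / f radians off the axis. A picture is of the moment at which its call begins.
- finish_job(): hands the job in; it is judged then, once.
The state is a dict: "t": time; "q": joint angles; "dq": joint speeds; "joint_efforts": joint torques, N m; "ee_pos": TCP position; "tool_rot": TCP orientation; "contact_force": force on the tool from outside, world axes, zero at the start; "wrist_torque": the same for the moment, N m; "opening": opening from 0.0 (shut) to 1.0 (fully open); "grasp_force": force on a finger pad.
Only numpy, scipy, OpenCV 4.12 (cv2) and the standard library are available. Lean on these libraries where they do the work, as an engineer would, in place of code of your own. Each camera call takes 0.05 s, during which the arm holds its last target. There are 200 camera calls.

## Working session

There is one attempt and no reset: what is moved stays moved. The work goes in short steps, Python scripts to look and compute and a tool call to move; the robot and the scene stay as the last step left them, time stands still between calls to the robot, and variables do not carry over. Pictures are saved under pics/ and viewed, at most 10 in all, crops included, and the job is handed in when it is done.

Besides the shell and the picture viewer there is one more tool, called after "Emit:" by a JSON object that holds its "op" and its "data", one argument or row to a line. send_rows: Moves the arm, as the interface text tells. Its arguments: {"type":"object","properties":{"steps":{"type":"array","items":{"type":"array","items":{"type":"array","items":{"type":"number"}}}},"grip_force":{"type":"number"}},"required":["steps"]}

```bash
ls; mkdir -p pics
python3 - <<'E'
from plant import *
import cv2,numpy as np,pickle
s=sense();print(s['t'],s['ee_pos'],s['tool_rot'],s['contact_force'],s['opening'])
for n in("scene","side"):
    c=capture(n);pickle.dump(c,open(f"pics/{n}0.pkl","wb"))
    cv2.imwrite(f"pics/{n}0.png",c["image"][:,:,::-1])
    R=cv2.Rodrigues(np.array(c["rvec"]))[0];print(n,c["fx"],c["cx"],c["cy"],-R.T@np.array(c["tvec"]).ravel(),R[2],(c["range_z"]>0).mean())
E
```

```text
pics
0.0 [ 0.22862337 -0.60771981  0.20005236] [[ 9.35922947e-01  3.52203752e-01 -8.68390414e-04]
 [ 3.52204775e-01 -9.35921264e-01  1.78433483e-03]
 [-1.84295632e-04 -1.97585116e-03 -9.99998031e-01]] [0.61419511 0.10116514 0.4549794 ] 0.998331001293397
scene 523.8554249403053 279.53644216869293 216.0774457087909 [-0.15614391  0.82695561  0.60753263] [ 0.59488813 -0.65436038 -0.46681968] 0.8631802721088435
side 508.65952364058285 274.63509439010954 210.41037193950584 [ 1.3109761  -0.36154608  0.59821223] [-0.73671732  0.42090639 -0.52923096] 0.9960884353741497
```

View pics/scene0.png

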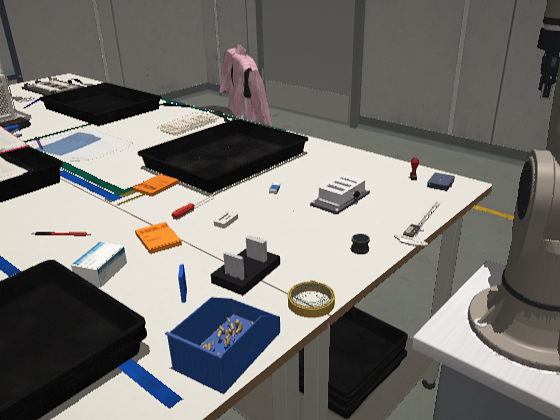

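View pics/side0.png

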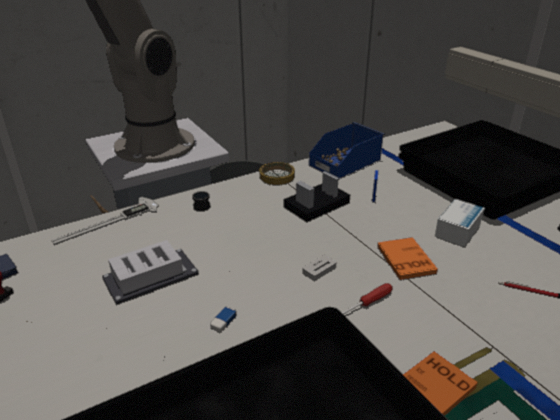

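The scene view shows the holder at about (247,265) with the two plates, the gauge at (340,192) and the loupe at (360,242). The side view shows the gauge at (150,268) and the holder at (317,198). The blue look-alike stands apart at (182,282) in the scene view. Next I measure the points from both views.

```bash
cat > h.py <<'E'
import cv2,numpy as np,pickle
def ld(n): return pickle.load(open(f"pics/{n}.pkl","rb"))
def cloud(c):
    R=cv2.Rodrigues(np.array(c["rvec"]))[0];t=np.array(c["tvec"]).ravel()
    v,u=np.mgrid[:420,:560];z=c["range_z"]
    p=np.dstack([(u-c["cx"])/c["fx"]*z,(v-c["cy"])/c["fy"]*z,z])
    P=(p-t)@R; P[z==0]=np.nan
    return P
def ray(c,uv,h):
    R=cv2.Rodrigues(np.array(c["rvec"]))[0];t=np.array(c["tvec"]).ravel()
    d=np.array([(uv[0]-c["cx"])/c["fx"],(uv[1]-c["cy"])/c["fy"],1])@R;o=-R.T@t
    return o+d*(h-o[2])/d[2]
E
python3 - <<'E'
from h import *
np.set_printoptions(precision=4,suppress=True)
boxes={"scene":{"hold":(205,228,285,295),"gauge":(302,170,375,215),"loupe":(348,230,372,256)},
"side":{"hold":(278,168,355,222),"gauge":(98,238,202,300),"loupe":(190,188,212,212)}}
for n in boxes:
    c=ld(n+"0");P=cloud(c);g=cv2.cvtColor(c["image"],cv2.COLOR_RGB2GRAY)
    hsv=cv2.cvtColor(c["image"],cv2.COLOR_RGB2HSV)
    z=P[...,2]
    for k,(a,b,d,e) in boxes[n].items():
        m=np.zeros(z.shape,bool);m[b:e,a:d]=1
        Q=P[m];q=z[m]
        tab=np.nanmedian(q[np.abs(q)<.006]) 
        print(n,k,"table",tab)
        for lo,hi in((.006,.014),(.017,.028),(.034,.037),(.037,.04),(.04,.043),(.043,.05),(.05,.06),(.06,.075)):
            s=Q[(q>lo)&(q<hi)]
            if len(s)<8: continue
            s=s.astype(np.float32)
            r=cv2.minAreaRect(s[:,:2]*1000)
            print(lo,hi,len(s),"med",np.median(s,0),"rect",np.round(r[0],1),np.round(r[1],1),round(r[2],1))
    # enlarged crop
    a,b,d,e=boxes[n]["hold"];A=cv2.resize(c["image"][b:e,a:d],(400,350),interpolation=cv2.INTER_CUBIC)
    a,b,d,e=boxes[n]["gauge"];B=cv2.resize(c["image"][b:e,a:d],(400,250),interpolation=cv2.INTER_CUBIC)
    globals()[n]=np.vstack([A,B])
cv2.imwrite("pics/crops.png",np.hstack([scene,side])[:,:,::-1])
E
```

```text
scene hold table -0.0012806671283273965
0.006 0.014 228 med [0.468  0.2615 0.0099] rect [471.6 222.2] [150.5  68.9] 66.6
0.017 0.028 1044 med [0.4884 0.2158 0.0208] rect [502.9 208.2] [ 84.1 133.9] 8.1
0.034 0.037 50 med [0.4988 0.2115 0.0354] rect [502.1 209.1] [43.3 84.3] 7.7
0.037 0.04 50 med [0.4985 0.1804 0.0385] rect [502.8 208.1] [44.4 86.5] 7.6
0.04 0.043 53 med [0.4986 0.1817 0.0412] rect [502.4 208.6] [42.  85.7] 5.6
0.043 0.05 118 med [0.4983 0.238  0.0466] rect [503.2 206.9] [44.8 90.1] 6.8
0.05 0.06 173 med [0.4982 0.1808 0.0546] rect [503.2 206.5] [45.8 90.1] 7.6
0.06 0.075 180 med [0.5021 0.1794 0.0633] rect [503.4 207.2] [46.1 89.3] 7.1
scene gauge table -0.0011404291285170907
0.006 0.014 338 med [ 0.5341 -0.1394  0.009 ] rect [ 556.5 -193.9] [ 85.5 161. ] 1.9
0.017 0.028 175 med [ 0.5252 -0.1514  0.0229] rect [ 531.6 -186.5] [129.3  60.2] 59.7
0.034 0.037 78 med [ 0.5421 -0.1806  0.0356] rect [ 547.2 -200.8] [118.1  78.4] 83.5
0.037 0.04 99 med [ 0.5535 -0.1888  0.0387] rect [ 554.8 -198.3] [ 70.5 110. ] 4.1
0.04 0.043 277 med [ 0.5537 -0.206   0.0418] rect [ 556.7 -
[... 1023 characters left out ...]
14 964 med [ 0.5916 -0.2106  0.0097] rect [ 562.7 -197.9] [ 88.9 156.4] 1.7
0.017 0.028 482 med [ 0.5941 -0.2023  0.0222] rect [ 562.4 -203.5] [ 72.7 113.3] 0.9
0.034 0.037 128 med [ 0.5944 -0.2084  0.0355] rect [ 565.  -203.4] [ 64.3 112.3] 2.3
0.037 0.04 156 med [ 0.5939 -0.2001  0.0384] rect [ 562.5 -203.4] [ 70.4 113.7] 0.5
0.04 0.043 437 med [ 0.5658 -0.2057  0.0423] rect [ 561.  -203.4] [ 75.8 113.3] 2.2
0.043 0.05 851 med [ 0.5633 -0.2127  0.044 ] rect [ 561.3 -203.5] [ 72.3 112.5] 1.9
side loupe table -0.00017636736395062729
0.006 0.014 66 med [ 0.3924 -0.028   0.0096] rect [388.  -22.2] [36.9 23.2] 73.8
0.017 0.028 55 med [ 0.3943 -0.0252  0.0239] rect [390.5 -21.9] [38.5 18.8] 78.2
```

View pics/crops.png

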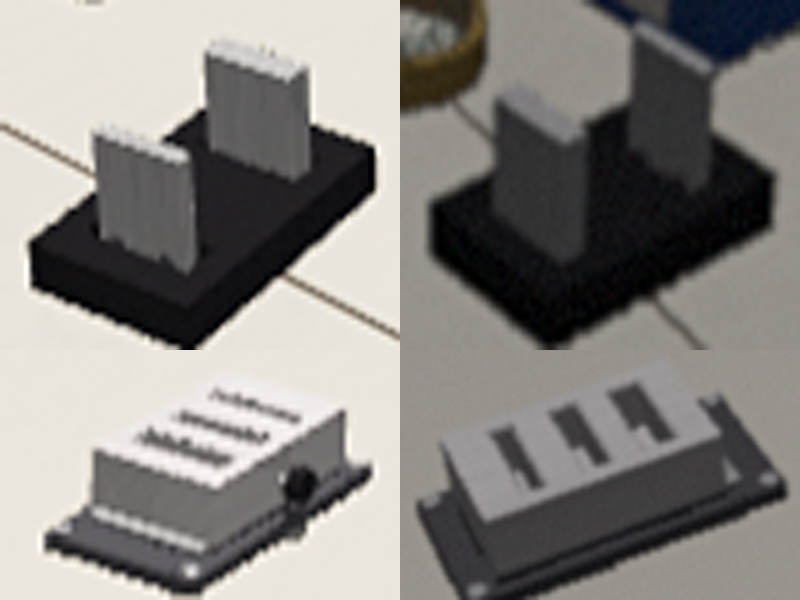

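The crops show the thick plate at the holder's lower-y end and the thin one at its +y end, with the holder yawed about 8°. On the gauge, the wide slot is at +y, the yaw is about 1°, and the block top is near 44 mm. I go over the gauge first for a wrist view on the way.

Emit:
{"op": "send_rows", "data": {
  "steps": [
    [[3.02,-1.76,0,0,0,0,1],[3.02,-1.76,0,0,0,0,1],[3.02,-1.76,0,0,0,0,1],[3.02,-1.76,0,0,0,0,1],[3.02,-1.76,0,0,0,0,1],[3.02,-1.76,0,0,0,0,1],[3.02,-1.76,0,0,0,0,1],[3.02,-1.76,0,0,0,0,1],[3.02,-1.76,0,0,0,0,1],[3.02,-1.76,0,0,0,0,1],[3.02,-1.76,0,0,0,0,1],[3.02,-1.76,0,0,0,0,1],[3.02,-1.76,0,0,0,0,1],[3.02,-1.76,0,0,0,0,1],[3.02,-1.76,0,0,0,0,1],[0,0,0,0,0,6.4,1],[0,0,0,0,0,6.4,1],[0,0,0,0,0,6.4,1],[0,0,0,0,0,0,1],[0,0,0,0,0,0,1]]
  ]
}}

```text
t: 1.77
ee_pos: [0.5596, -0.2017, 0.2007]
tool_rot: [[1.0, 0.028, -0.001], [0.028, -1.0, 0.0], [-0.001, -0.0, -1.0]]
contact_force: [0.2, 0.2, 0.1]
opening: 1.003
grasp_force: 0.0
```

Run:
```python
from plant import *
from h import *
np.set_printoptions(precision=4,suppress=True)
s=sense();print(s['t'],s['ee_pos'],s['tool_rot'],s['contact_force'],s['q'])
c=capture("wrist");pickle.dump((c,s),open("pics/w1.pkl","wb"));cv2.imwrite("pics/w1.png",c["image"][:,:,::-1])
R=cv2.Rodrigues(np.array(c["rvec"]))[0];print(c["fx"],c["fy"],c["cx"],c["cy"],-R.T@np.array(c["tvec"]).ravel(),R,(c["range_z"]>0).mean())
```

```text
1.7667 [ 0.5596 -0.2017  0.2007] [[ 0.9996  0.0276 -0.0009]
 [ 0.0276 -0.9996  0.    ]
 [-0.0009 -0.0001 -1.    ]] [0.2306 0.1935 0.0826] [ 23.0841  17.4195  -9.2551  95.6649   3.0054  67.2069 -75.3389]
325.19226210127806 325.19226210127806 284.31373015231054 215.85680166220283 [ 0.6338 -0.1999  0.373 ] [[ 0.0272 -0.9996 -0.    ]
 [-0.9563 -0.026   0.2914]
 [-0.2912 -0.0079 -0.9566]] 0.9957440476190477
```

View pics/w1.png

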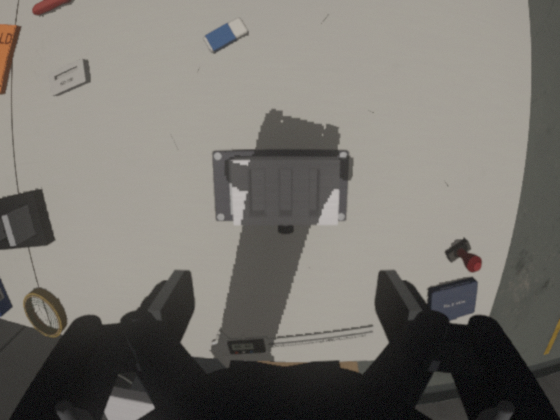

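The wrist view shows the gauge at (280,187), in shadow, with three slots at about u = 259, 286 and 314. The screw is at (286,229). Next I measure it from the range data and the image.

```bash
cat >> h.py <<'E'
def wcloud(c):
    R=cv2.Rodrigues(np.array(c["rvec"]))[0];t=np.array(c["tvec"]).ravel()
    v,u=np.mgrid[:420,:560];x=u-c["cx"];y=v-c["cy"];r=np.hypot(x,y)+1e-9;th=r/c["fx"]
    z=c["range_z"];k=np.tan(th)/r*z
    P=(np.dstack([x*k,y*k,z])-t)@R;P[z==0]=np.nan
    return P
def wproj(c,p):
    R=cv2.Rodrigues(np.array(c["rvec"]))[0];t=np.array(c["tvec"]).ravel()
    q=np.atleast_2d(p)@R.T+t;r=np.hypot(q[:,0],q[:,1]);th=np.arctan2(r,q[:,2])
    return np.c_[q[:,0]/r*th*c["fx"]+c["cx"],q[:,1]/r*th*c["fx"]+c["cy"]]
E
python3 - <<'E'
from h import *
np.set_printoptions(precision=1,suppress=True,linewidth=150)
c,s=ld("w1");P=wcloud(c);z=P[...,2];g=cv2.cvtColor(c["image"],cv2.COLOR_RGB2GRAY)
box=np.zeros(z.shape,bool);box[140:235,200:360]=1
print("table",np.median(z[100:140,340:420])*1000)
for lo,hi in((.006,.014),(.038,.05)):
    m=box&(z>lo)&(z<hi);S=(P[m]*1000).astype(np.float32);r=cv2.minAreaRect(S[:,:2].copy())
    print(lo,m.sum(),np.median(S,0),np.percentile(S[:,2],[5,50,95]),r)
# ortho image of block top plane, 0.5mm px, h=44mm
h=.0435
ys=np.arange(-.29,-.11,.0005);xs=np.arange(.50,.62,.0005)
X,Y=np.meshgrid(xs[::-1],ys[::-1],indexing="ij")
uv=wproj(c,np.c_[X.ravel(),Y.ravel(),np.full(X.size,h)]).astype(np.float32).reshape(X.shape+(2,))
o=cv2.remap(g,uv[...,0],uv[...,1],cv2.INTER_CUBIC)
o2=cv2.createCLAHE(4,(4,4)).apply(o);cv2.imwrite("pics/o1.png",cv2.resize(o2,None,fx=2,fy=2))
pickle.dump(o,open("pics/o1.pkl","wb"))
E
```

```text
table nan
0.006 2638 [ 577.1 -149.     9.5] [ 8.1  9.5 11.5] ((558.955078125, -197.28724670410156), (83.22673797607422, 156.9405059814453), 1.6340705156326294)
0.038 5357 [ 560.  -208.9   43.3] [41.9 43.3 44.6] ((558.9616088867188, -202.9385986328125), (70.20829772949219, 112.57916259765625), 1.5277884006500244)
```

View pics/o1.png

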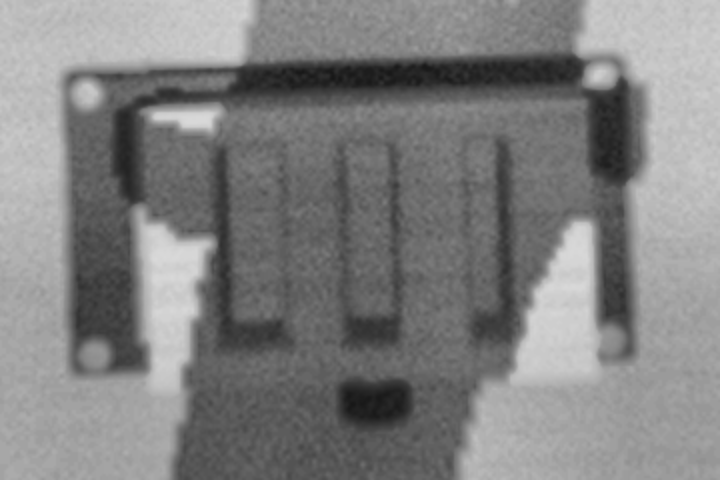

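The block centre is (0.559, -0.203), yaw 1.5°, top at 43.3 mm, so the shift is about -5.6 mm and the packing about 3.3 mm. These sizes match the text. Now to the holder.

Emit:
{"op": "send_rows", "data": {
  "steps": [
    [[-0.37,-3.12,0,0,0,0,1],[-0.37,-3.12,0,0,0,0,1],[-0.37,-3.12,0,0,0,0,1],[-0.37,-3.12,0,0,0,0,1],[-0.37,-3.12,0,0,0,0,1],[-0.37,-3.12,0,0,0,0,1],[-0.37,-3.12,0,0,0,0,1],[-0.37,-3.12,0,0,0,0,1],[-0.37,-3.12,0,0,0,0,1],[-0.37,-3.12,0,0,0,0,1],[-0.37,-3.12,0,0,0,0,1],[-0.37,-3.12,0,0,0,0,1],[0,0,2,0,0,-3.2,1],[0,0,2,0,0,-3.2,1],[0,0,2,0,0,0,1],[0,0,0,0,0,0,1],[0,0,0,0,0,0,1]]
  ]
}}

```text
t: 3.23
ee_pos: [0.5056, 0.1708, 0.1405]
tool_rot: [[0.991, 0.137, -0.002], [0.137, -0.991, -0.001], [-0.002, 0.0, -1.0]]
contact_force: [0.0, 0.3, 1.8]
opening: 1.003
grasp_force: 0.0
```

Run:
```python
from plant import *
from h import *
np.set_printoptions(precision=4,suppress=True)
s=sense();print(s['t'],s['ee_pos'],s['tool_rot'],s['contact_force'],s['q'])
c=capture("wrist");pickle.dump((c,s),open("pics/w2.pkl","wb"));cv2.imwrite("pics/w2.png",c["image"][:,:,::-1])
P=wcloud(c)*1000
for nm,lo,hi in(("hold",17,26),("plates",58,72)):
    m=(P[...,2]>lo)&(P[...,2]<hi)&(abs(P[...,0]-506)<80)&(abs(P[...,1]-206)<85)
    n,l,st,ce=cv2.connectedComponentsWithStats(m.astype(np.uint8))
    for i in range(1,n):
        if st[i,4]<40: continue
        S=P[l==i].astype(np.float32);print(nm,st[i],np.median(S,0),cv2.minAreaRect(S[:,:2].copy()))
```

```text
3.2333 [0.5056 0.1708 0.1405] [[ 0.9906  0.1367 -0.0022]
 [ 0.1367 -0.9906 -0.0007]
 [-0.0022  0.0004 -1.    ]] [0.0361 0.3293 1.7828] [  -3.5098   15.432   -23.2985  107.4056    7.056    58.6911 -111.8881]
hold [ 175  154  141   85 8747] [509.3898 204.713   21.4546] ((503.81329345703125, 207.95570373535156), (80.91595458984375, 130.64559936523438), 7.7123823165893555)
hold [201 173  11  46 112] [506.5699 241.384   21.8227] ((501.4823303222656, 241.33041381835938), (43.36235809326172, 6.819029331207275), 17.49323844909668)
plates [187 181  16  53 565] [501.7965 243.8961  64.2615] ((500.43731689453125, 244.54434204101562), (43.46071243286133, 8.512715339660645), 8.70930004119873)
plates [276 181  18  56 956] [510.8032 170.8396  64.4055] ((508.9188232421875, 170.84072875976562), (44.674102783203125, 13.595901489257812), 8.085870742797852)
```

View pics/w2.png

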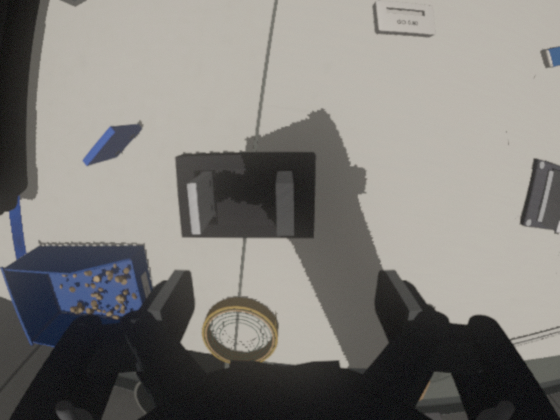

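The wrist view shows the thin plate at (200,205) and the thick one at (285,203). The thick plate is at (0.509, 0.171), top 64 mm, yaw 8°, which fits the text. The blue plate at (113,143) is the look-alike. Grasp the thick plate.

Emit:
{"op": "send_rows", "data": {
  "steps": [
    [[0.33,0.05,0,0,0,-0.2,1],[0,0,2,0,0,0,1],[0,0,2,0,0,0,1],[0,0,2,0,0,0,1],[0,0,2,0,0,0,1],[0,0,1.5,0,0,0,1],[0,0,0.95,0,0,0,1],[0,0,0,0,0,0,0],[0,0,0,0,0,0,0],[0,0,0,0,0,0,0],[0,0,0,0,0,0,0],[0,0,0,0,0,0,0],[0,0,0,0,0,0,0],[0,0,0,0,0,0,0],[0,0,0,0,0,0,0],[0,0,0,0,0,0,0]]
  ],
  "grip_force": 70
}}

```text
t: 4.62
ee_pos: [0.5097, 0.1713, 0.0367]
tool_rot: [[0.99, 0.139, 0.0], [0.139, -0.99, -0.0], [0.0, 0.0, -1.0]]
contact_force: [-0.6, 0.3, 0.1]
opening: -0.001
grasp_force: 0.0
```

The opening reads 0 with no grip force, so the fingers missed the plate. I look before going further.

Run:
```python
from plant import *
from h import *
s=sense();print(s['t'],s['ee_pos'],s['q'],s['opening'],s['grasp_force'])
c=capture("side");d=capture("scene");pickle.dump(c,open("pics/side1.pkl","wb"));pickle.dump(d,open("pics/scene1.pkl","wb"))
A=cv2.resize(c["image"][100:240,240:400],(400,350));B=cv2.resize(d["image"][180:320,180:340],(400,350))
w=capture("wrist");pickle.dump((w,s),open("pics/w3.pkl","wb"));
cv2.imwrite("pics/m1.png",np.vstack([np.hstack([A,B]),cv2.resize(w["image"][140:420,140:420],(250,250)).repeat(1,0)[:, :].copy() if 0 else np.hstack([cv2.resize(w["image"][200:420,100:460],(400,245)),np.zeros((245,400,3),np.uint8)])])[:,:,::-1])
```

```text
4.6167 [0.50965995 0.17132443 0.0366706 ] [  -5.37975721   23.3190912   -21.69901905  112.11858392   11.62637255
   46.6387224  -115.47427469] -0.0011767881153799205 0.0
```

View pics/m1.png

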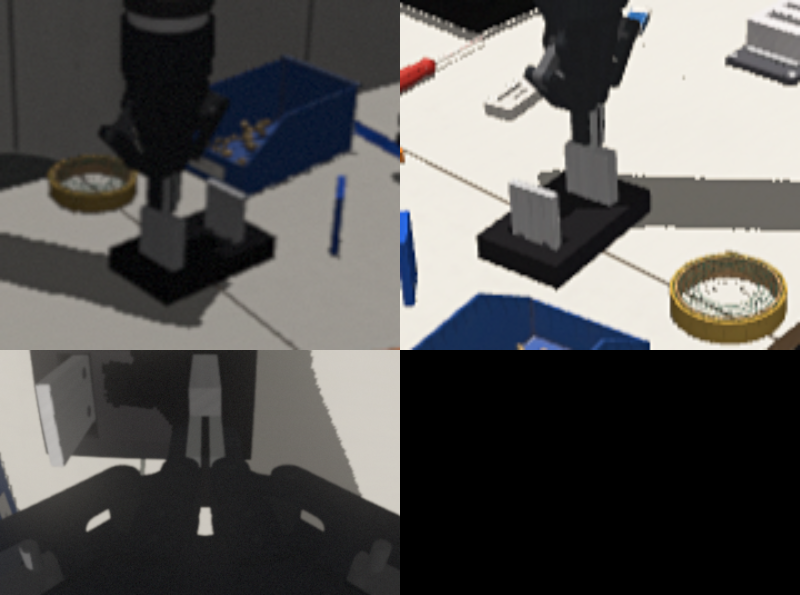

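The fingers look shut at the plate's top end rather than around it: the wrist crop shows the plate's top at (205,385), ahead of the fingertips. I check with the range data where the tips really are.

Run:
```python
from h import *
np.set_printoptions(precision=0,suppress=True,linewidth=160)
for n in("side1","scene1"):
    c=ld(n);P=cloud(c)*1000
    for zz in range(20,130,8):
        m=(abs(P[...,0]-505)<45)&(abs(P[...,1]-175)<40)&(P[...,2]>zz)&(P[...,2]<zz+8)
        if m.sum()>3:
            S=P[m];g=c["image"][m].mean();print(n,zz,m.sum(),"x",S[:,0].min(),S[:,0].max(),"y",S[:,1].min(),S[:,1].max(),"gray",round(g))
w,s=ld("w3");P=wcloud(w)*1000
m=(abs(P[...,0]-505)<60)&(abs(P[...,1]-171)<30)&(P[...,2]>30)
for v in range(190,420,8):
    r=P[v][m[v]]
    if len(r): print(v,np.where(m[v])[0][[0,-1]],np.median(r,0),"y",r[:,1].min(),r[:,1].max(),"z",r[:,2].min(),r[:,2].max())
```

```text
side1 20 390 x 469.99349877643857 549.1297632550788 y 136.69168696145434 214.91197510593472 gray 17
side1 28 57 x 492.9321690488814 534.227974974841 y 159.37827878649279 180.94016401847352 gray 52
side1 36 58 x 493.29388866155733 534.4663683157963 y 159.01768001878776 180.2659342622647 gray 53
side1 44 58 x 490.729568483135 534.1127981367766 y 160.1713297758094 180.23274555668505 gray 53
side1 52 56 x 491.7161471476536 534.6932896145818 y 160.12016512195783 179.1494716527887 gray 54
side1 60 71 x 490.89923552016535 535.1929782197008 y 159.46696432623128 180.28112149442148 gray 56
side1 68 32 x 505.0932564385625 524.1092353609251 y 157.53391254210672 183.2982632520413 gray 49
side1 76 41 x 505.01273933714776 525.7389562559749 y 155.00811145744422 183.21058450159916 gray 37
side1 84 42 x 505.0816228366853 526.2080351959012 y 155.68528575293874 183.40315419869017 gray 33
side1 92 49 x 505.64321041780636 524.604514451693 y 153.83418095949344 182.1040584532492 gray 37
side1 100 33 x 512.4927554017275 526.1974231535039 y 156.8392318348955 185.1568566967199 gray 30
side1 108 67 x 501.272372
[... 3800 characters left out ...]
5 z 122.72172372971951 149.88622328882875
374 [195 368] [524. 174. 151.] y 141.4689256762575 200.7081769068805 z 127.71646194923592 152.96015639380332
382 [192 376] [524. 173. 154.] y 148.00667852052302 200.9641717750751 z 132.1170084022707 155.95826417988167
390 [182 386] [526. 172. 158.] y 146.14335769770494 198.98454206151212 z 150.38184982075634 161.3899367343605
398 [170 399] [526. 173. 161.] y 143.46141398234712 200.87130087774162 z 153.04243142348443 163.43605496354124
406 [167 411] [526. 172. 162.] y 141.1417221541333 200.86600783131865 z 155.8190231852445 165.95753676939762
414 [162 418] [525. 171. 163.] y 141.06126632398087 200.83918794914737 z 158.24746596067564 168.01463266428195
```

The range data put the shut fingertips at z of about 70 mm, just above the plate's top, while the reported TCP z is 37 mm. That is an offset of about 33 mm in tool z, and x and y agree with the reported pose. I trust the cameras and compensate: open, go down 32 mm more, and watch the force.

Emit:
{"op": "send_rows", "data": {
  "steps": [
    [[0,0,0,0,0,0,0.7],[0,0,0,0,0,0,0.7],[0,0,0,0,0,0,0.7],[0,0,0,0,0,0,0.7],[0,0,0,0,0,0,0.7],[0,0,0,0,0,0,0.7],[0,0,0.8,0,0,0,0.7],[0,0,0.8,0,0,0,0.7],[0,0,0,0,0,0,0.7]]
  ]
}}

```text
t: 5.52
ee_pos: [0.508, 0.1706, 0.0186]
tool_rot: [[0.99, 0.14, -0.003], [0.14, -0.99, -0.001], [-0.003, 0.001, -1.0]]
contact_force: [-0.7, -0.3, -1.0]
opening: 0.702
grasp_force: 0.0
```

Run:
```python
from plant import *
from h import *
np.set_printoptions(precision=0,suppress=True,linewidth=160)
s=sense();print(s['t'],s['ee_pos']*1000,s['contact_force'],s['opening'])
for n in("side","scene"):
    c=capture(n);P=cloud(c)*1000
    for zz in range(24,110,6):
        m=(abs(P[...,0]-505)<45)&(abs(P[...,1]-172)<50)&(P[...,2]>zz)&(P[...,2]<zz+6)&(c["image"].max(2)>0)
        if m.sum()>3:
            S=P[m];print(n,zz,m.sum(),"x",S[:,0].min(),S[:,0].max(),"y",S[:,1].min(),S[:,1].max())
```

```text
5.5167 [508. 171.  19.] [-1. -0. -1.] 0.7020477981789984
side 24 46 x 480.2670464508413 540.27738384098 y 134.68209866361346 209.9707011754338
side 30 44 x 492.3317639856934 535.3397890634903 y 158.781711255676 178.94953313089962
side 36 37 x 495.96705368766936 535.9046912559761 y 158.74699683213578 179.3781950250332
side 42 41 x 495.36899205964147 534.6586876377472 y 160.30655870881637 179.38035360996363
side 48 46 x 495.14417799201124 534.6707106597173 y 134.5046397696019 201.61660744718344
side 54 70 x 492.7130759781392 534.9028168933211 y 130.38260088258212 205.06603109381888
side 60 136 x 489.89839936504154 535.7496169305706 y 125.88960691848206 212.90666417401866
side 66 44 x 495.1523816859069 528.6991344427902 y 125.43000390218815 213.84667541578835
side 72 55 x 497.4295557473964 526.9147949355287 y 125.21615233549849 214.9556659261113
side 78 53 x 495.10311294338857 526.7266319267663 y 125.1012158123097 212.94263998490965
side 84 47 x 493.997490044918 528.4111088933413 y 125.72478042850288 211.7418090283369
side 90 35 x 496.3524486462329 527.9142789319923 y 124.23733055333004
[... 933 characters left out ...]
546759290248 523.870540812422 y 126.92456094622767 215.81311624031525
scene 72 60 x 490.18138652318123 522.7936828552249 y 127.1657259835467 215.90695112436342
scene 78 58 x 490.33015675239034 522.646393986123 y 124.80460334166227 216.39879808744175
scene 84 52 x 492.26245777985076 520.9355170212751 y 128.1949800920224 214.86323957701578
scene 90 39 x 489.98546705484273 525.1932225204012 y 129.51429431883892 215.1215886490179
scene 96 54 x 488.87124280249 524.1423588181675 y 122.41423533237163 213.16711601114784
scene 102 43 x 488.8366976263043 522.5808133018238 y 122.39034852016582 220.90579782120156
scene 108 37 x 489.49340639849316 510.6843581665634 y 122.54552124002967 221.65850247616044
```

Emit:
{"op": "send_rows", "data": {
  "steps": [
    [[0.1,0,0.6,0,0,0,0.7],[0,0,0.5,0,0,0,0.7],[0,0,0,0,0,0,0.7],[0,0,0,0,0,0,0],[0,0,0,0,0,0,0],[0,0,0,0,0,0,0],[0,0,0,0,0,0,0],[0,0,0,0,0,0,0],[0,0,0,0,0,0,0],[0,0,0,0,0,0,0],[0,0,0,0,0,0,0]]
  ],
  "grip_force": 70
}}

```text
t: 6.53
ee_pos: [0.511, 0.1715, 0.01]
tool_rot: [[0.99, 0.139, 0.001], [0.139, -0.99, 0.0], [0.001, 0.0, -1.0]]
contact_force: [0.0, -0.5, 4.7]
opening: 0.154
grasp_force: 69.6
```

Run:
```python
from plant import *
from h import *
np.set_printoptions(precision=0,suppress=True,linewidth=160)
s=sense();print(s['t'],s['ee_pos']*1000,s['contact_force'],s['opening'],s['grasp_force'])
for n in("side","scene"):
    c=capture(n);P=cloud(c)*1000
    for zz in range(24,80,4):
        m=(abs(P[...,0]-505)<45)&(abs(P[...,1]-172)<50)&(P[...,2]>zz)&(P[...,2]<zz+4)&(c["image"].max(2)>0)
        if m.sum()>3:
            S=P[m];print(n,zz,m.sum(),"x",S[:,0].min(),S[:,0].max(),"y",S[:,1].min(),S[:,1].max())
```

```text
6.5333 [511. 172.  10.] [ 0. -0.  5.] 0.15353581713559958 69.57448840141296
side 24 34 x 481.88660094464177 548.8307219932327 y 146.63744249776371 191.7783055189388
side 28 24 x 493.50527352410177 534.0992829249734 y 159.69640012428994 180.47239090158362
side 32 30 x 492.8090278713294 534.6424224488983 y 159.49812414652104 178.45132227412034
side 36 18 x 493.49976833212475 534.8212956601142 y 158.38897344785514 179.45997917647512
side 40 16 x 508.42146011946744 535.7248970355697 y 155.7638193482359 178.14901401932573
side 44 25 x 509.48588766758354 534.2735390109035 y 152.46617228463077 180.7958008936111
side 48 26 x 508.64602179443705 534.5239014798988 y 151.22421256917931 179.50545778386555
side 52 31 x 508.6148135173286 534.9282974824615 y 148.99424548416374 190.13921577300636
side 56 30 x 508.63388094146734 535.6218778112425 y 149.42438819208738 191.01770982731438
side 60 38 x 507.5681055750063 534.2441932797607 y 149.0155699927125 189.23588506412898
side 64 49 x 504.0642846149862 534.8218190855995 y 150.11890588532225 190.97315999000568
side 68 33 x 506.0137539500983 526.2527834
[... 773 characters left out ...]
85.2841488755882 530.478533507235 y 159.8596431755113 192.32350886352668
scene 52 34 x 485.8212350036338 514.6295689739236 y 150.63239034469197 192.76763794090766
scene 56 36 x 485.3494947664161 526.0448511624921 y 150.3272742518048 192.30950981099755
scene 60 44 x 484.8398010339161 510.29246314964007 y 151.6803563554212 191.6111118743474
scene 64 47 x 485.50788533697056 512.7469377529128 y 157.49500199944396 193.92683786594773
scene 68 27 x 496.35534914878014 513.8837321742118 y 157.6821926844331 193.92954664104948
scene 72 26 x 498.2049015762432 514.529009467449 y 155.85136007024008 195.89772098413803
scene 76 17 x 496.1222088726443 511.9624500341142 y 152.23870439151924 191.25153918601805
```

The thick plate is gripped: the opening of 13 mm matches its thickness, and the tips are at about 38 mm. Lift it and check how it sits in the hand.

Emit:
{"op": "send_rows", "data": {
  "steps": [
    [[0,0,-0.5,0,0,0,0],[0,0,-1.5,0,0,0,0],[0,0,-2,0,0,0,0],[0,0,-2,0,0,0,0],[0,0,-2,0,0,0,0],[0,0,-1.0,0,0,0,0],[0,0,0,0,0,0,0],[0,0,0,0,0,0,0]]
  ]
}}

```text
t: 7.3
ee_pos: [0.5101, 0.1712, 0.099]
tool_rot: [[0.99, 0.139, -0.001], [0.139, -0.99, -0.0], [-0.001, 0.0, -1.0]]
contact_force: [-0.7, -0.8, -3.3]
opening: 0.146
grasp_force: 68.8
```

```bash
cat >> h.py <<'E'
def held(c,s):
    "held plate in tool frame (mm): points between/ahead of the tips, from the wrist camera's range"
    P=wcloud(c);R=np.array(s['tool_rot']);T=(P-np.array(s['ee_pos']))@R*1000
    m=(abs(T[...,1])<12)&(T[...,0]>8)&(T[...,0]<32)&(T[...,2]<20)&(T[...,2]>-62)
    # rows of end face: print x, ymid, width per z
    for z0 in range(-62,16,6):
        k=m&(T[...,2]>z0)&(T[...,2]<z0+6)
        if k.sum()>8:
            S=T[k];print("tz",z0,k.sum(),"x",np.round(np.median(S[:,0]),1),"y",np.round([S[:,1].min(),S[:,1].max(),np.median(S[:,1])],1))
E
python3 - <<'E'
from plant import *
from h import *
s=sense();print(s['t'],s['ee_pos']*1000,s['contact_force'],s['opening'],s['grasp_force'])
c=capture("wrist");pickle.dump((c,s),open("pics/w4.pkl","wb"));held(c,s)
E
```

```text
7.3 [510.10595697 171.21717745  99.02184939] [-0.7467505  -0.82789248 -3.32152349] 0.14624751672209213 68.79426956176758
tz -62 217 x 10.9 y [-12.   11.9  -5.1]
tz -56 1215 x 14.1 y [-12.   12.    0.1]
tz -50 303 x 19.6 y [-12.   11.9  -0.7]
tz -44 279 x 19.6 y [-12.   12.    0.1]
tz -38 214 x 19.7 y [-11.9  12.    0.5]
tz -32 149 x 19.9 y [-6.6  7.2  0.5]
tz -26 118 x 20.3 y [-6.7  7.   0.1]
tz -20 107 x 20.3 y [-6.5  7.1  0.1]
tz -14 90 x 20.3 y [-6.7  6.9  0.1]
tz -8 84 x 20.2 y [-6.5  7.1  0.3]
tz -2 76 x 20.3 y [-6.6  7.2  0.3]
tz 4 13 x 20.1 y [-1.1  6.9  2.9]
```

It is held well: centred to 0.2 mm in tool y, with the plate's centre 1.7 mm behind the TCP in tool x. Carry it over the 15.5 mm slot.

Emit:
{"op": "send_rows", "data": {
  "steps": [
    [[0.01,1.5,0,0,0,0,0],[0.01,2.5,0,0,0,0,0],[0.01,2.5,0,0,0,0,0],[0.01,2.5,0,0,0,0,0],[0.01,2.5,0,0,0,0,0],[0.01,2.5,0,0,0,0,0],[0.01,2.5,0,0,0,0,0],[0.01,2.5,0,0,0,0,0],[0.01,2.5,0,0,0,0,0],[0.01,2.5,0,0,0,0,0],[0.01,2.5,0,0,0,0,0],[0.01,2.5,0,0,0,0,0],[0.01,2.5,0,0,0,0,0],[0.01,2.5,0,0,0,0,0],[0.01,0.75,0,0,0,3.2,0],[0,0,0,0,0,3.2,0],[0,0,0,0,0,0,0],[0,0,0,0,0,0,0],[0,0,0,0,0,0,0]]
  ]
}}

```text
t: 8.93
ee_pos: [0.5599, -0.1713, 0.0985]
tool_rot: [[1.0, 0.031, -0.002], [0.031, -1.0, 0.001], [-0.002, -0.001, -1.0]]
contact_force: [-0.1, 0.2, -3.5]
opening: 0.15
grasp_force: 68.9
```

Run:
```python
from plant import *
from h import *
np.set_printoptions(precision=4,suppress=True)
s=sense();print(s['t'],s['ee_pos']*1000,s['tool_rot'],s['contact_force'],s['opening'],s['grasp_force'])
c=capture("wrist");pickle.dump((c,s),open("pics/w5.pkl","wb"));held(c,s)
P=wcloud(c)*1000
for lo,hi in((6,14),(38,50)):
    m=(P[...,2]>lo)&(P[...,2]<hi)&(abs(P[...,0]-560)<60)&(abs(P[...,1]+200)<90)
    n,l,st,_=cv2.connectedComponentsWithStats(m.astype(np.uint8))
    for i in range(1,n):
        if st[i,4]>150:
            S=P[l==i].astype(np.float32);print(lo,st[i],np.median(S,0),cv2.minAreaRect(S[:,:2].copy()))
T=(P-s['ee_pos']*1000)@s['tool_rot']
m=(P[...,2]>38)&(P[...,2]<50)
e=[]
for x in range(0,40,5):
    k=m&(abs(T[...,0]-x)<2.5)&(abs(P[...,1]+203)<65);
    if k.sum()>5:e.append((x,P[...,1][k].min(),P[...,1][k].max()))
print(np.array(e))
```

```text
8.9333 [ 559.8624 -171.3301   98.4884] [[ 0.9995  0.0307 -0.0019]
 [ 0.0307 -0.9995  0.0008]
 [-0.0019 -0.0009 -1.    ]] [-0.0953  0.1861 -3.4993] 0.14958574147617568 68.87465000152588
tz -62 220 x 10.9 y [-12.   12.   -6.3]
tz -56 1210 x 14.3 y [-12.   12.    0.1]
tz -50 305 x 19.6 y [-11.9  11.8   0.1]
tz -44 271 x 19.6 y [-12.   11.8   0.1]
tz -38 209 x 19.7 y [-12.   11.8  -0.3]
tz -32 151 x 20.0 y [-6.6  7.1  0.1]
tz -26 119 x 20.4 y [-6.3  6.9  0.1]
tz -20 102 x 20.3 y [-6.6  7.2  0.3]
tz -14 91 x 20.3 y [-6.2  7.   0.1]
tz -8 82 x 20.3 y [-6.5  7.1  0.3]
tz -2 78 x 20.3 y [-6.6  6.9  0.1]
tz 4 11 x 20.2 y [-2.8  5.2  1.8]
6 [ 221  162  185   95 4342] [ 581.9111 -139.7359    9.4902] ((559.1010131835938, -197.2086944580078), (83.49891662597656, 156.67677307128906), 1.934954285621643)
38 [ 250  177  153   91 9311] [ 565.5558 -211.5664   43.3402] ((558.5692138671875, -203.139404296875), (71.08049774169922, 112.58845520019531), 1.593521237373352)
[[   0.     -259.0815 -147.5729]
 [   5.     -258.8076 -146.875 ]
 [  10.     -258.396  -146.9025]
 [  15.     -258.8658 -146.8842]
 [  20.     -258.0893 -146.8244]
 [  25.     -257.5915 -146.0944]
 [  30.     -257.9398 -145.9968]
 [  35.     -257.3109 -145.9679]]
```

Block centre again comes out at y of about -202.9, so the slot is at about -172.8. Shift 1.5 mm and lower to just above the mouth, then enter slowly.

Emit:
{"op": "send_rows", "data": {
  "steps": [
    [[0,0.15,1.2,0,0,0,0],[0,0,1.5,0,0,0,0],[0,0,1.5,0,0,0,0],[0,0,0.3,0,0,0,0],[0,0,0,0,0,0,0],[0,0,0,0,0,0,0],[0,0,0.15,0,0,0,0],[0,0,0.15,0,0,0,0],[0,0,0.15,0,0,0,0],[0,0,0,0,0,0,0]]
  ]
}}

```text
t: 9.82
ee_pos: [0.5606, -0.174, 0.0502]
tool_rot: [[1.0, 0.028, 0.0], [0.028, -1.0, -0.0], [0.0, 0.0, -1.0]]
contact_force: [-0.3, 0.1, -2.8]
opening: 0.146
grasp_force: 68.8
```

Emit:
{"op": "send_rows", "data": {
  "steps": [
    [[-0.09,-0.115,0,0,0,0,0],[0,0,0,0,0,0,0],[0,0,0,0,0,0,0],[0,0,0,0,0,0,0]]
  ]
}}

```text
t: 10.15
ee_pos: [0.5597, -0.1728, 0.0502]
tool_rot: [[1.0, 0.028, 0.0], [0.028, -1.0, -0.0], [0.0, 0.0, -1.0]]
contact_force: [-0.5, -0.4, -3.1]
opening: 0.15
grasp_force: 68.8
```

Emit:
{"op": "send_rows", "data": {
  "steps": [
    [[0,0,0.15,0,0,0,0],[0,0,0.15,0,0,0,0],[0,0,0.15,0,0,0,0],[0,0,0,0,0,0,0],[0,0,0,0,0,0,0]]
  ]
}}

```text
t: 10.57
ee_pos: [0.5595, -0.1728, 0.0454]
tool_rot: [[1.0, 0.028, -0.0], [0.028, -1.0, 0.0], [-0.0, -0.0, -1.0]]
contact_force: [0.8, 0.6, -3.9]
opening: 0.149
grasp_force: 68.8
```

Emit:
{"op": "send_rows", "data": {
  "steps": [
    [[0,0,0.2,0,0,0,0],[0,0,0.2,0,0,0,0],[0,0,0.2,0,0,0,0],[0,0,0.2,0,0,0,0],[0,0,0,0,0,0,0]]
  ]
}}

```text
t: 10.98
ee_pos: [0.5592, -0.1727, 0.037]
tool_rot: [[1.0, 0.028, -0.001], [0.028, -1.0, 0.0], [-0.001, -0.0, -1.0]]
contact_force: [0.8, 0.4, -2.1]
opening: 0.151
grasp_force: 68.8
```

Emit:
{"op": "send_rows", "data": {
  "steps": [
    [[0,0,0.2,0,0,0,0],[0,0,0.2,0,0,0,0],[0,0,0.2,0,0,0,0],[0,0,0.2,0,0,0,0],[0,0,0.2,0,0,0,0],[0,0,0,0,0,0,0],[0,0,0,0,0,0,0]]
  ]
}}

```text
t: 11.57
ee_pos: [0.5595, -0.1728, 0.0274]
tool_rot: [[1.0, 0.028, -0.0], [0.028, -1.0, -0.0], [-0.0, 0.0, -1.0]]
contact_force: [-1.3, 0.3, -3.6]
opening: 0.146
grasp_force: 68.8
```

Emit:
{"op": "send_rows", "data": {
  "steps": [
    [[0,0,0.08,0,0,0,0],[0,0,0.08,0,0,0,0],[0,0,0.08,0,0,0,0],[0,0,0.08,0,0,0,0],[0,0,0,0,0,0,0]]
  ]
}}

```text
t: 11.98
ee_pos: [0.5595, -0.1728, 0.0242]
tool_rot: [[1.0, 0.028, -0.0], [0.028, -1.0, 0.0], [-0.0, -0.0, -1.0]]
contact_force: [0.9, 0.4, -2.6]
opening: 0.149
grasp_force: 68.8
```

Emit:
{"op": "send_rows", "data": {
  "steps": [
    [[0,0,0.05,0,0,0,0],[0,0,0.05,0,0,0,0],[0,0,0,0,0,0,0]]
  ]
}}

```text
t: 12.23
ee_pos: [0.5598, -0.1728, 0.0239]
tool_rot: [[1.0, 0.028, 0.0], [0.028, -1.0, -0.0], [0.0, 0.0, -1.0]]
contact_force: [-1.5, 0.1, 0.9]
opening: 0.146
grasp_force: 69.5
```

Contact with the floor starts at the expected height. I press on in small steps.

Emit:
{"op": "send_rows", "data": {
  "steps": [
    [[0,0,0.04,0,0,0,0],[0,0,0,0,0,0,0],[0,0,0,0,0,0,0]]
  ]
}}

```text
t: 12.48
ee_pos: [0.5598, -0.1729, 0.0239]
tool_rot: [[1.0, 0.028, 0.0], [0.028, -1.0, -0.0], [0.0, 0.0, -1.0]]
contact_force: [-3.4, 0.5, 5.9]
opening: 0.144
grasp_force: 70.1
```

Emit:
{"op": "send_rows", "data": {
  "steps": [
    [[0,0,0.02,0,0,0,0],[0,0,0,0,0,0,0],[0,0,0,0,0,0,0]]
  ]
}}

```text
t: 12.73
ee_pos: [0.5598, -0.1728, 0.0238]
tool_rot: [[1.0, 0.028, 0.0], [0.028, -1.0, -0.0], [0.0, 0.0, -1.0]]
contact_force: [-3.0, 0.7, 7.1]
opening: 0.147
grasp_force: 70.3
```

Pressed with about 10 N (7 N net plus the plate's weight of about 3 N). Release and rise.

Emit:
{"op": "send_rows", "data": {
  "steps": [
    [[0,0,0,0,0,0,0.5],[0,0,0,0,0,0,0.5],[0,0,0,0,0,0,0.5],[0,0,0,0,0,0,0.5],[0,0,0,0,0,0,0.5],[0,0,0,0,0,0,0.5],[0,0,-0.5,0,0,0,0.5],[0,0,-2,0,0,0,0.5],[0,0,-2,0,0,0,0.5],[0,0,-2.5,0,0,0,0.5],[0,0,-2,0,0,0,0.5],[0,0,0,0,0,0,0.5],[0,0,0,0,0,0,0.5]]
  ]
}}

```text
t: 13.82
ee_pos: [0.5608, -0.1731, 0.1144]
tool_rot: [[1.0, 0.028, 0.003], [0.028, -1.0, -0.001], [0.003, 0.001, -1.0]]
contact_force: [-0.8, 0.2, 0.1]
opening: 0.502
grasp_force: 0.0
```

Run:
```python
from plant import *
from h import *
s=sense();print(s['t'],s['ee_pos']*1000,s['tool_rot'],s['contact_force'],s['opening'])
c=capture("wrist");pickle.dump((c,s),open("pics/w6.pkl","wb"));P=wcloud(c)*1000
def comps(lo,hi,cx,cy,rx,ry,mn=100):
    m=(P[...,2]>lo)&(P[...,2]<hi)&(abs(P[...,0]-cx)<rx)&(abs(P[...,1]-cy)<ry)
    n,l,st,_=cv2.connectedComponentsWithStats(m.astype(np.uint8))
    for i in range(1,n):
        if st[i,4]>mn:
            S=P[l==i].astype(np.float32);print(lo,st[i],np.median(S,0),cv2.minAreaRect(S[:,:2].copy()))
comps(70,88,560,-173,40,40,60);comps(38,50,560,-203,50,65)
```

```text
13.8167 [ 560.75307925 -173.06470745  114.43465938] [[ 0.99959648  0.02822384  0.00320738]
 [ 0.02822744 -0.99960094 -0.00108399]
 [ 0.00317551  0.00117409 -0.99999427]] [-0.77957109  0.17733844  0.10661728] 0.5021088344002654
70 [ 274  201   21   63 1288] [ 560.5574  -173.27966   78.29885] ((558.4550170898438, -173.20025634765625), (44.126800537109375, 13.895088195800781), 1.9436784982681274)
38 [ 250  175  143   86 8883] [ 562.97394  -209.16957    43.345264] ((558.4926147460938, -203.14505004882812), (71.21472930908203, 112.37863159179688), 1.6556404829025269)
```

The thick plate stands seated: its top is at 78.3 mm and it lies in line with the slot. Now the thin plate.

Emit:
{"op": "send_rows", "data": {
  "steps": [
    [[-0.32,-1.8,0,0,0,0,0.7],[-0.32,-2.86,0,0,0,0,0.7],[-0.32,-2.86,0,0,0,0,0.7],[-0.32,-2.86,0,0,0,0,0.7],[-0.32,-2.86,0,0,0,0,0.7],[-0.32,-2.86,0,0,0,0,0.7],[-0.32,-2.86,0,0,0,0,0.7],[-0.32,-2.86,0,0,0,0,0.7],[-0.32,-2.86,0,0,0,0,0.7],[-0.32,-2.86,0,0,0,0,0.7],[-0.32,-2.86,0,0,0,0,0.7],[-0.32,-2.86,0,0,0,0,0.7],[-0.32,-2.86,0,0,0,0,0.7],[-0.32,-2.86,0,0,0,0,0.7],[-0.32,-2.86,0,0,0,0,0.7],[0,0,0,0,0,-3.45,0.7],[0,0,0,0,0,-3.45,0.7],[0,0,0,0,0,0,0.7],[0,0,0,0,0,0,0.7],[0,0,0,0,0,0,0.7]]
  ]
}}

```text
t: 15.53
ee_pos: [0.4995, 0.2433, 0.112]
tool_rot: [[0.989, 0.146, -0.001], [0.146, -0.989, -0.001], [-0.001, 0.001, -1.0]]
contact_force: [0.2, -0.1, -0.0]
opening: 0.703
grasp_force: 0.0
```

Run:
```python
from plant import *
from h import *
s=sense();print(s['t'],s['ee_pos']*1000,s['tool_rot'],s['contact_force'],s['opening'])
c=capture("wrist");P=wcloud(c)*1000
m=(P[...,2]>56)&(P[...,2]<74)&(abs(P[...,0]-501)<45)&(abs(P[...,1]-244)<40)
n,l,st,_=cv2.connectedComponentsWithStats(m.astype(np.uint8))
for i in range(1,n):
    if st[i,4]>60:
        S=P[l==i].astype(np.float32);r=cv2.minAreaRect(S[:,:2].copy());print(st[i],np.median(S,0),r)
        print("tool",(np.array([*r[0],65])-s['ee_pos']*1000)@s['tool_rot'])
```

```text
15.5333 [499.49764793 243.29510875 111.97178043] [[ 9.89273245e-01  1.46070604e-01 -1.35117382e-03]
 [ 1.46069515e-01 -9.89273943e-01 -8.72666234e-04]
 [-1.46415194e-03  6.65940052e-04 -9.99998706e-01]] [ 0.18296063 -0.07194575 -0.02029187] 0.7026944962708906
[277 192  11  62 658] [501.67395 244.85388  64.47633] ((499.82757568359375, 244.78033447265625), (44.566741943359375, 7.294976711273193), 8.461670875549316)
tool [ 0.61210872 -1.45238276 46.96997777]
```

Emit:
{"op": "send_rows", "data": {
  "steps": [
    [[0.05,-0.15,1.0,0,0,0,0.7],[0,0,2,0,0,0,0.7],[0,0,2,0,0,0,0.7],[0,0,2,0,0,0,0.7],[0,0,1.8,0,0,0,0.7],[0,0,1.0,0,0,0,0.7],[0,0,0.4,0,0,0,0.7],[0,0,0,0,0,0,0.7],[0,0,0,0,0,0,0],[0,0,0,0,0,0,0],[0,0,0,0,0,0,0],[0,0,0,0,0,0,0],[0,0,0,0,0,0,0],[0,0,0,0,0,0,0],[0,0,0,0,0,0,0],[0,0,0,0,0,0,0]]
  ],
  "grip_force": 70
}}

```text
t: 16.92
ee_pos: [0.501, 0.2461, 0.0117]
tool_rot: [[0.989, 0.148, 0.002], [0.148, -0.989, 0.001], [0.002, -0.0, -1.0]]
contact_force: [1.2, -0.4, 6.2]
opening: 0.076
grasp_force: 70.8
```

Emit:
{"op": "send_rows", "data": {
  "steps": [
    [[0,0,-0.5,0,0,0,0],[0,0,-1.5,0,0,0,0],[0,0,-2,0,0,0,0],[0,0,-2,0,0,0,0],[0,0,-2,0,0,0,0],[0,0,-2.0,0,0,0,0],[0,0,0,0,0,0,0],[0,0,0,0,0,0,0],[0,0,0,0,0,0,0]]
  ]
}}

```text
t: 17.67
ee_pos: [0.4992, 0.2449, 0.1096]
tool_rot: [[0.989, 0.148, -0.002], [0.148, -0.989, -0.001], [-0.002, 0.001, -1.0]]
contact_force: [-0.6, -0.2, -1.3]
opening: 0.077
grasp_force: 69.8
```

Run:
```python
from plant import *
from h import *
s=sense();print(s['t'],s['ee_pos']*1000,s['tool_rot'],s['contact_force'],s['opening'],s['grasp_force'])
c=capture("wrist");pickle.dump((c,s),open("pics/w7.pkl","wb"));held(c,s)
```

```text
17.6667 [499.15623646 244.94244375 109.59430753] [[ 0.98896449  0.14814039 -0.00191331]
 [ 0.14813807 -0.98896583 -0.00130123]
 [-0.00208496  0.00100344 -0.99999732]] [-0.55166392 -0.16836253 -1.31300657] 0.07749984988064677 69.84199404716492
tz -62 264 x 10.9 y [-9.7 10.3 -3. ]
tz -56 782 x 12.8 y [-9.6 10.1  0.5]
tz -50 280 x 11.4 y [-9.5 10.2  0.3]
tz -44 235 x 11.4 y [-9.4 10.3  0.5]
tz -38 165 x 11.8 y [-9.5  9.9  0.5]
tz -32 89 x 20.8 y [-3.2  4.4  0.6]
tz -26 63 x 21.0 y [-3.3  4.   0.6]
tz -20 58 x 21.0 y [-3.5  4.2  0.3]
tz -14 55 x 21.0 y [-3.1  4.3  0.6]
tz -8 46 x 21.0 y [-3.2  4.4  0.3]
tz -2 45 x 21.0 y [-3.3  4.5  0.6]
tz 4 19 x 21.0 y [-3.4  4.   0.6]
```

It is held well. Carry it over the 9.5 mm slot, passing 25 mm above the standing thick plate.

Emit:
{"op": "send_rows", "data": {
  "steps": [
    [[-0.06,1.5,-0.3,0,0,0,0],[-0.06,2.9,0,0,0,0,0],[-0.06,2.9,0,0,0,0,0],[-0.06,2.9,0,0,0,0,0],[-0.06,2.9,0,0,0,0,0],[-0.06,2.9,0,0,0,0,0],[-0.06,2.9,0,0,0,0,0],[-0.06,2.9,0,0,0,0,0],[-0.06,2.9,0,0,0,0,0],[-0.06,2.9,0,0,0,0,0],[-0.06,2.9,0,0,0,0,0],[-0.06,2.9,0,0,0,0,0],[-0.06,2.9,0,0,0,0,0],[-0.06,2.9,0,0,0,0,0],[-0.06,2.9,0,0,0,0,0],[-0.06,2.9,0,0,0,0,0],[-0.06,2.9,0,0,0,0,0],[0,0.24,0,0,0,3.43,0],[0,0,0,0,0,3.43,0],[0,0,0,0,0,0,0]]
  ]
}}

```text
t: 19.38
ee_pos: [0.56, -0.2324, 0.1118]
tool_rot: [[1.0, 0.026, -0.003], [0.026, -1.0, 0.001], [-0.003, -0.001, -1.0]]
contact_force: [0.9, 0.8, -1.2]
opening: 0.076
grasp_force: 69.7
```

Emit:
{"op": "send_rows", "data": {
  "steps": [
    [[0,0,0,0,0,0,0],[0,0,0,0,0,0,0],[0,0,0,0,0,0,0],[0,0,0,0,0,0,0]]
  ]
}}

```text
t: 19.72
ee_pos: [0.5613, -0.2314, 0.1136]
tool_rot: [[1.0, 0.03, -0.0], [0.03, -1.0, 0.0], [-0.0, -0.0, -1.0]]
contact_force: [-0.1, -0.3, -1.3]
opening: 0.077
grasp_force: 69.7
```

Run:
```python
from plant import *
from h import *
s=sense();print(s['t'],s['ee_pos']*1000,s['tool_rot'],s['contact_force'],s['opening'],s['grasp_force'])
c=capture("wrist");pickle.dump((c,s),open("pics/w8.pkl","wb"));held(c,s)
P=wcloud(c)*1000
for lo,hi in((38,50),(70,88)):
    m=(P[...,2]>lo)&(P[...,2]<hi)&(abs(P[...,0]-560)<60)&(abs(P[...,1]+200)<70)
    n,l,st,_=cv2.connectedComponentsWithStats(m.astype(np.uint8))
    for i in range(1,n):
        if st[i,4]>100:
            S=P[l==i].astype(np.float32);print(lo,st[i],np.median(S,0),cv2.minAreaRect(S[:,:2].copy()))
```

```text
19.7167 [ 561.29764054 -231.38102216  113.63718665] [[ 9.99537376e-01  3.04128841e-02 -3.00920098e-04]
 [ 3.04129225e-02 -9.99537412e-01  1.23881870e-04]
 [-2.97013292e-04 -1.32976419e-04 -9.99999947e-01]] [-0.0702554  -0.313252   -1.32394058] 0.07729999856892994 69.74312424659729
tz -62 257 x 10.9 y [-9.7 10.9  3.6]
tz -56 784 x 12.8 y [-9.6 10.2  0.3]
tz -50 276 x 11.5 y [-9.6 10.3  0.5]
tz -44 231 x 11.4 y [-9.6 10.1  0.1]
tz -38 174 x 15.7 y [-9.5 10.2  0.1]
tz -32 83 x 20.9 y [-3.2  4.4  0.6]
tz -26 63 x 21.1 y [-3.3  4.1  0.1]
tz -20 59 x 21.1 y [-3.4  4.2  0.1]
tz -14 51 x 21.1 y [-3.1  4.3  0.6]
tz -8 53 x 21.1 y [-3.2  4.5  1.2]
tz -2 38 x 21.1 y [-3.3  4.  -0.2]
tz 4 20 x 21.0 y [-3.3  4.1  0.9]
38 [ 176  173  145   87 8194] [ 565.9402   -211.554      43.353706] ((558.6192626953125, -202.71652221679688), (71.03276062011719, 112.53997039794922), 1.6178778409957886)
70 [ 189  200   26   62 1289] [ 560.08344 -174.33972   78.22889] ((558.329345703125, -173.3264617919922), (43.753170013427734, 14.867260932922363), 1.7045342922210693)
```

Emit:
{"op": "send_rows", "data": {
  "steps": [
    [[-0.09,0.11,1.2,0,0,0,0],[0,0,1.8,0,0,0,0],[0,0,1.8,0,0,0,0],[0,0,0.9,0,0,0,0],[0,0,0,0,0,0,0],[0,0,0,0,0,0,0],[0,0,0,0,0,0,0],[0,0,0,0,0,0,0]]
  ]
}}

```text
t: 20.43
ee_pos: [0.5615, -0.2334, 0.058]
tool_rot: [[1.0, 0.029, 0.002], [0.029, -1.0, -0.001], [0.002, 0.001, -1.0]]
contact_force: [0.6, -0.6, -0.8]
opening: 0.076
grasp_force: 69.8
```

Emit:
{"op": "send_rows", "data": {
  "steps": [
    [[-0.09,-0.08,0.2,0,0,0,0],[0,0,0.15,0,0,0,0],[0,0,0,0,0,0,0],[0,0,0,0,0,0,0],[0,0,0,0,0,0,0],[0,0,0,0,0,0,0]]
  ]
}}

```text
t: 20.93
ee_pos: [0.5596, -0.2324, 0.0534]
tool_rot: [[1.0, 0.029, 0.0], [0.029, -1.0, -0.0], [0.0, 0.0, -1.0]]
contact_force: [-0.1, -0.1, -1.5]
opening: 0.073
grasp_force: 69.8
```

Emit:
{"op": "send_rows", "data": {
  "steps": [
    [[0.05,0,0.12,0,0,0,0],[0,0,0.12,0,0,0,0],[0,0,0.12,0,0,0,0],[0,0,0.12,0,0,0,0],[0,0,0,0,0,0,0],[0,0,0,0,0,0,0]]
  ]
}}

```text
t: 21.43
ee_pos: [0.5599, -0.2323, 0.0483]
tool_rot: [[1.0, 0.029, -0.0], [0.029, -1.0, 0.0], [-0.0, -0.0, -1.0]]
contact_force: [-0.1, 0.6, -1.4]
opening: 0.07
grasp_force: 69.8
```

Emit:
{"op": "send_rows", "data": {
  "steps": [
    [[0,0,0.12,0,0,0,0],[0,0,0.12,0,0,0,0],[0,0,0.12,0,0,0,0],[0,0,0.12,0,0,0,0],[0,0,0,0,0,0,0]]
  ]
}}

```text
t: 21.85
ee_pos: [0.5598, -0.2323, 0.0434]
tool_rot: [[1.0, 0.029, -0.001], [0.029, -1.0, 0.0], [-0.001, -0.0, -1.0]]
contact_force: [0.0, -0.9, -1.3]
opening: 0.073
grasp_force: 69.8
```

Clear entry. Going deeper.

Emit:
{"op": "send_rows", "data": {
  "steps": [
    [[0,0,0.2,0,0,0,0],[0,0,0.2,0,0,0,0],[0,0,0.2,0,0,0,0],[0,0,0.2,0,0,0,0],[0,0,0.2,0,0,0,0],[0,0,0.2,0,0,0,0],[0,0,0.1,0,0,0,0],[0,0,0,0,0,0,0]]
  ]
}}

```text
t: 22.52
ee_pos: [0.5598, -0.2322, 0.0303]
tool_rot: [[1.0, 0.029, -0.001], [0.029, -1.0, 0.0], [-0.001, -0.0, -1.0]]
contact_force: [-0.3, -0.3, -1.7]
opening: 0.072
grasp_force: 69.8
```

Emit:
{"op": "send_rows", "data": {
  "steps": [
    [[0,0,0.08,0,0,0,0],[0,0,0.08,0,0,0,0],[0,0,0.06,0,0,0,0],[0,0,0,0,0,0,0]]
  ]
}}

```text
t: 22.85
ee_pos: [0.56, -0.2323, 0.0284]
tool_rot: [[1.0, 0.029, -0.0], [0.029, -1.0, -0.0], [-0.0, 0.0, -1.0]]
contact_force: [-0.4, -0.6, -1.8]
opening: 0.077
grasp_force: 69.8
```

Emit:
{"op": "send_rows", "data": {
  "steps": [
    [[0,0,0.06,0,0,0,0],[0,0,0.06,0,0,0,0],[0,0,0.06,0,0,0,0],[0,0,0,0,0,0,0]]
  ]
}}

```text
t: 23.18
ee_pos: [0.56, -0.2323, 0.0266]
tool_rot: [[1.0, 0.029, -0.0], [0.029, -1.0, -0.0], [-0.0, 0.0, -1.0]]
contact_force: [0.1, -0.4, -0.7]
opening: 0.072
grasp_force: 69.8
```

Emit:
{"op": "send_rows", "data": {
  "steps": [
    [[0,0,0.05,0,0,0,0],[0,0,0.05,0,0,0,0],[0,0,0,0,0,0,0]]
  ]
}}

```text
t: 23.43
ee_pos: [0.5601, -0.2323, 0.0257]
tool_rot: [[1.0, 0.029, 0.0], [0.029, -1.0, -0.0], [0.0, 0.0, -1.0]]
contact_force: [-0.6, -0.5, -1.3]
opening: 0.075
grasp_force: 69.9
```

Emit:
{"op": "send_rows", "data": {
  "steps": [
    [[0,0,0.05,0,0,0,0],[0,0,0.05,0,0,0,0],[0,0,0,0,0,0,0]]
  ]
}}

```text
t: 23.68
ee_pos: [0.5602, -0.2324, 0.0256]
tool_rot: [[1.0, 0.029, 0.0], [0.029, -1.0, -0.0], [0.0, 0.0, -1.0]]
contact_force: [-2.4, 0.6, 4.4]
opening: 0.08
grasp_force: 70.8
```

Emit:
{"op": "send_rows", "data": {
  "steps": [
    [[0,0,0.04,0,0,0,0],[0,0,0,0,0,0,0],[0,0,0,0,0,0,0]]
  ]
}}

```text
t: 23.93
ee_pos: [0.5602, -0.2324, 0.0255]
tool_rot: [[1.0, 0.029, 0.0], [0.029, -1.0, -0.0], [0.0, 0.0, -1.0]]
contact_force: [-3.8, 1.3, 5.6]
opening: 0.076
grasp_force: 71.1
```

Emit:
{"op": "send_rows", "data": {
  "steps": [
    [[0,0,0.04,0,0,0,0],[0,0,0,0,0,0,0],[0,0,0,0,0,0,0]]
  ]
}}

```text
t: 24.18
ee_pos: [0.5603, -0.2324, 0.0255]
tool_rot: [[1.0, 0.029, 0.0], [0.029, -1.0, -0.0], [0.0, 0.0, -1.0]]
contact_force: [-3.4, 1.1, 8.8]
opening: 0.078
grasp_force: 71.4
```

Seated with about 10 N. Release with a small opening, because of the thick plate next to it, and rise.

Emit:
{"op": "send_rows", "data": {
  "steps": [
    [[0,0,0,0,0,0,0.28],[0,0,0,0,0,0,0.28],[0,0,0,0,0,0,0.28],[0,0,0,0,0,0,0.28],[0,0,0,0,0,0,0.28],[0,0,-0.5,0,0,0,0.28],[0,0,-1.5,0,0,0,0.28],[0,0,-2,0,0,0,0.28],[0,0,-2,0,0,0,0.28],[0,0,-2,0,0,0,0.28],[0,0,-2,0,0,0,0.28],[0,0,-2,0,0,0,0.28],[0,0,0,0,0,0,0.28],[0,0,0,0,0,0,0.28],[0,0,0,0,0,0,0.28],[0,0,0,0,0,0,0.28]]
  ]
}}

```text
t: 25.52
ee_pos: [0.559, -0.2319, 0.1425]
tool_rot: [[1.0, 0.029, -0.002], [0.029, -1.0, 0.001], [-0.002, -0.001, -1.0]]
contact_force: [-0.5, 0.5, -0.7]
opening: 0.276
grasp_force: 0.0
```

Run:
```python
from plant import *
from h import *
s=sense();print(s['t'],s['ee_pos']*1000,s['contact_force'],s['opening'],s['grasp_force'])
c=capture("wrist");P=wcloud(c)*1000
m=(P[...,2]>70)&(P[...,2]<90)&(abs(P[...,0]-560)<60)&(abs(P[...,1]+200)<70)
n,l,st,_=cv2.connectedComponentsWithStats(m.astype(np.uint8))
for i in range(1,n):
    if st[i,4]>60:
        S=P[l==i].astype(np.float32);print(st[i],np.median(S,0),cv2.minAreaRect(S[:,:2].copy()))
d=capture("side")
cv2.imwrite("pics/end.png",np.hstack([cv2.resize(d["image"][190:330,60:340],(400,300)),cv2.resize(c["image"][120:330,140:420],(400,300))])[:,:,::-1])
```

```text
25.5167 [ 559.02388312 -231.92700068  142.47800364] [-0.53942903  0.49757873 -0.69187988] 0.276391056126201 0.0
[ 198  188   23   56 1062] [ 559.7206  -174.0595    78.24979] ((558.3837280273438, -173.16629028320312), (43.710445404052734, 14.292215347290039), 2.6150081157684326)
[281 188  10  58 575] [ 560.3577  -232.99704   78.33677] ((559.1426391601562, -233.08969116210938), (44.80529022216797, 7.065787315368652), 1.5047026872634888)
```

View pics/end.png

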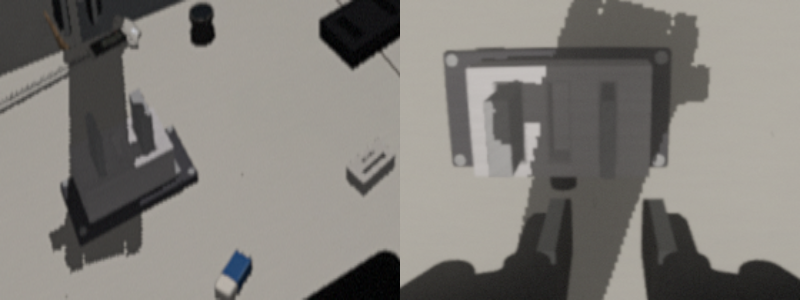

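The final view shows the thick plate in the wide slot at (500,130) and the thin plate in the narrow slot at (608,125). Both tops are at 78.3 mm, the gripper is clear, and the bystanders are in place. I hand it in.

```bash
python3 -c "
from plant import *
print(finish_job())"
```

```text
the job is handed in; nothing more can be done
None
```

I handed the job in at about 25.5 s: the thick plate went into the 15.5 mm slot first, then the thin one into the 9.5 mm slot, each pressed to the floor with about 10 N and released; the first grasp closed just above the thick plate, because the reported tool height was about 30 mm too low, and I corrected for that.

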